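# Unlatch and slide off the filter lid of a bench dust extractor

## Task

Open the filter box of the dust extractor on the jeweller's bench: press its snap tab all the way down, so that it no longer blocks the lid, then push the freed lid along its guides, over the tab, until the filter underneath is entirely uncovered. Only press and push with the fingertips: the lid must stay lying flat in its guides and nothing may be picked up, and the other things on the bench are left where they are. Leave the lid lying on the box and take the hand away.

Things in the scene. Friction and masses are not known exactly. Their poses are not given: they have to be found in the camera images.
- filter_box: Grey metal filter box, 200 (x) x 126 (y) x 66 mm, fixed, left or right on the bench, at varied yaw. Origin: centre of its underside, at bench height. x: along the guides, the way the lid slides off; z up. Two ledges along x, tops at 55 mm, |y| 42 to 57 mm, carry the lid; guide walls outside them, inner faces at y = +-57 mm, rise to 66 mm. A rear wall ends at x = -87 mm, top 63 mm.
- filter_center (a point): Centre of the top of the white pleated paper filter, fixed in the box at x = -46, y = 0, z = 33 mm of the box's frame. The filter lies between the ledges from x = -77 to -15 mm, under the lid at the start.
- end_stop (a point): Middle of the top edge of the end stop's inner face, fixed at the far end of the guides: x = +94, y = 0, z = 63 mm in the box's frame. Between filter and end stop lies an open channel 84 mm wide, floor at z = 40 mm. Beyond it a hose spigot sticks out 33 mm, below 45 mm.
- filter_lid: Loose flat aluminium lid, 80 (x) x 110 (y) x 8 mm, 0.13 to 0.25 kg, with a raised rib across. Origin: centre of its underside; axes parallel to the box's. It starts over the filter, origin at x = -45, y = 0, z = 55 mm in the box's frame, its +x edge 2 mm from the tab. The filter is uncovered once it has slid 70 mm; the end stop is met at 99 mm. With the tab down, 1 to 2 N slide it.
- lid_rib (a point): Centre of the top of the lid's rib. The rib is 12 mm (x) by 60 mm (y) and stands 20 mm above the lid's upper face; it lies 15 mm behind (-x of) the lid's centre; its top is 28 mm above the lid's underside.
- snap_tab (a joint): How far the snap tab is pressed down, in m: about 0 = up (blocks the lid), 0.012 = fully down on its stop. It moves straight down, takes about 4 to 5 N, and stays where it is pushed (no spring back). From 0.009 on its top is at least 2 mm below the lid's path.
- tab_top (a point): Centre of the snap tab's top face, 40 mm (x) by 36 mm (y), plain steel with fine ribs, standing in the channel in front of the lid, centred at x = +17, y = 0 mm in the box's frame (x = -3 to +37 mm). Its top is 62 mm above the bench when up, 50 mm when fully down; it moves with the tab.
- bur_stand: Bystander, fixed to the bench: wooden block 100 x 150 x 24 mm with upright burs and stones, 64 mm tall in all; it stands on the other side from the filter box. Origin: centre of its underside.
- compound_bar: Bystander, loose: red-brown bar of polishing compound, 110 x 38 x 34 mm. Origin: centre of its underside.
- pliers: Bystander, loose: pliers lying flat, about 155 mm long and 12 mm high. Origin at the pivot.
- needle_file: Bystander, loose: thin needle file, 150 mm long, 6 mm high. Origin near its middle.
- flux_jar: Bystander, loose: small amber glass jar, 52 mm in diameter, 60 mm tall. Origin: centre of its underside.
- bench_block: Bystander, loose: square steel bench block 65 x 65 x 22 mm. Origin: centre of its underside.
- sanding_drum: Bystander, loose: upright dark rubber sanding drum, 24 mm in diameter, 36 mm tall. Origin: centre of its underside.
Things that resemble listed ones, but are neither listed nor needed, are in the scene too. There is more than one size of the filter_lid; the one meant has the size given above.

How it is judged:
On the way, in this order (a step that is already met when the one before it is completed fails the run):
1. the snap tab is pressed down clear of the lid's path while the lid is still on its seat (value of joint snap_tab above 0.009 m and x of filter_lid in the frame of filter_box below -0.04 m), for 0.2 s.
2. the lid has been pushed along its guides until the filter is uncovered (x of filter_lid in the frame of filter_box above 0.024 m), for 0.2 s.
At the end, for the whole second after the job is handed in: The lid lies flat and at rest on the ledges of the box (underside 51 to 59 mm above the bench, tilt under 0.06 rad), at least 69 mm along from its seat (its origin beyond x = +24 mm in the box's frame), so that the filter is uncovered; the tab is still pressed down (over 7.5 mm) (x of filter_lid in the frame of filter_box above 0.024 m and height (world z) of filter_lid between 0.051 and 0.059 m and angle between filter_lid's own z axis and vertical below 0.06 rad and linear speed of filter_lid below 0.01 m/s and value of joint snap_tab above 0.0075 m); the robot touches nothing.
It fails at once if the lid is lifted more than 10 mm off its ledges or tipped more than 0.2 rad (height (world z) of filter_lid above 0.065 m or angle between filter_lid's own z axis and vertical above 0.2 rad).
It fails at once if a bystander is moved by more than 15 mm (distance of any of compound_bar, pliers, needle_file, flux_jar, bench_block, sanding_drum from where it was at the start of the episode above 0.015 m).
It also fails if it takes over 38 s, if anything falls off the work surface, if the arm or the gripper's body presses on something with over 40 N, if the wrist force passes 120 N, or if a joint passes its speed limit or range.

## Robot

A 6-joint arm with a two-finger parallel gripper is mounted at the origin on the work surface. World frame = base frame: x ahead of the robot, y to its left, z up, the work surface at z = 0. Lengths are in m, angles in rad, forces in N, time in s.
With the tool pointing down it reaches from about 0.425 to 0.95 m from the base axis. Payload 3.5 kg.
Tool frame: the origin (TCP) lies midway between the tips of the shut fingers; the grasp point (between the pads) lies 19 mm behind it; z points along the fingers, y is the line along which they close (so a half turn about z gives the same grasp; the last joint's range is limited). The gripper opens to 85 mm and grips with 20 to 120 N. Pads are 22 mm wide; open, the fingers measure 114 mm over their backs; the gripper's body (76 mm by 85 mm) begins 54 mm behind the grasp point. The pads swing forward as they close: fully open they stand 13 mm farther back than shut.
Start: joints at [1.098, 0.286, 1.577, -0, 1.279, -0.15], TCP at [0.214, 0.64, 0.231] pointing down, gripper open.
Joint ranges: [-2.77, 2.77], [-0.9, 2.22], [0.21, 2.48], [-1.53, 4.67], [0.24, 2.81], [-2.84, 2.84]. Speed limits (rad/s): [2.79, 2.79, 3.14, 3.14, 3.14, 3.14].

## Interface

Orientations are given as a unit quaternion [x, y, z, w].
In Python, from plant import ctrl gives the robot as it stands.
- The arm moves only by the tool arm_command, never from a script. Its argument "steps" is one flat list of numbers, 5 for each row, row after row: the opening in per cent of the stroke, from 0 (shut) to 100 (fully open), then the shift along the tool's x, y, z each as a share of 25 mm, from -1 to 1, then the turn about the tool's z as a share of 0.1 rad, from -1 to 1. In form: [grip, tx, ty, tz, spin, grip, tx, ty, tz, spin, ...]. A call has 1 to 8 rows; each row shifts and turns the commanded pose from where the row before left it, along the tool's axes as they then stand; what a row does not reach is not made up. A row lasts 1/12 s, in which the tool goes at most 41.7 mm and 7.16 degrees, less where a joint would pass 70% of its speed; a pose out of reach is approached as far as the arm can. A call with a number of a shift or a turn outside -1 to 1 is refused whole. A call with a gripper value outside its range is refused whole. The fingers move at their own pace and stop on an object; "squeeze" is the grip in N (left out, the last holds). Time passes only in rows, so rows that do not move let the fingers close. It gives the time, the measured TCP pose, the force, the opening and the grip force at its end, in the units of the state.
- ctrl.get_state(): the state, without advancing time (a new reading comes with each control period).
- ctrl.read_camera(name): name is "scene" or "top"; returns the picture (480x640x3 uint8, red, green, blue); there is no depth.
- ctrl.camera_model(name): a dict with "intrinsics" (3x3 intrinsics, pixels), "D" ([k1, k2, p1, p2, k3] as OpenCV has them; the pictures are not rectified), "rvec" (rotation vector, rad) and "tvec" (3), from world to camera coordinates, as OpenCV has them. Camera axes: x right, y down, z forward; pixel columns grow to the right and rows downward; lengths in m; the calibration is good to about 2 mm. A picture is of the moment at which its call begins. camera_model takes no time and is no camera call.
- ctrl.sign_off(): hands the job in; it is judged then, once.
The state is a dict: "time": time; "qpos": joint angles; "dq": joint speeds; "joint_efforts": joint torques, N m; "eef_pos": TCP position; "tcp_rot": TCP orientation; "contact_force": force on the tool from outside, world axes, zero at the start; "wrist_torque": the same for the moment, N m; "opening": opening from 0.0 (shut) to 1.0 (fully open); "finger_force": force on a finger pad.
Only numpy, scipy, OpenCV 4.12 (cv2) and the standard library are available. Lean on these libraries where they do the work, as an engineer would, in place of code of your own. Each camera call takes 0.05 s, during which the arm holds its last target. There are 200 camera calls.

## Working session

There is one attempt and no reset: what is moved stays moved. The work goes in short steps, Python scripts to look and compute and a tool call to move; the robot and the scene stay as the last step left them, time stands still between calls to the robot, and variables do not carry over. Pictures are saved under pics/ and viewed, at most 10 in all, crops included, and the job is handed in when it is done.

Besides the shell and the picture viewer there is one more tool, called as a command line: name --argument value ..., lists and objects as JSON in quotes. arm_command: Moves the arm, as the interface text tells. Its arguments: {"type":"object","properties":{"steps":{"type":"array","items":{"type":"number"}},"squeeze":{"type":"number"}},"required":["steps"]}

```bash
ls; mkdir -p pics
python3 - <<'E'
from plant import ctrl
import cv2
for n in("scene","top"):
    im=ctrl.read_camera(n); cv2.imwrite(f"pics/{n}0.png",im[:,:,::-1])
    print(n,ctrl.camera_model(n))
print(ctrl.get_state())
E
```

```text
pics
scene {'intrinsics': array([[451.61997815,   0.        , 320.12791419],
       [  0.        , 451.61997815, 234.59277675],
       [  0.        ,   0.        ,   1.        ]]), 'D': array([-0.02955857,  0.        ,  0.        ,  0.        ,  0.        ]), 'rvec': array([ 1.81817308,  1.67280294, -0.71858631]), 'tvec': array([-0.0145582 , -0.32648758,  1.43420703])}
top {'intrinsics': array([[520.56159077,   0.        , 324.66697108],
       [  0.        , 520.56159077, 239.44092222],
       [  0.        ,   0.        ,   1.        ]]), 'D': array([-0.05717056,  0.        ,  0.        ,  0.        ,  0.        ]), 'rvec': array([ 2.15727104, -2.10971926,  0.17250586]), 'tvec': array([-0.02574232,  0.54571492,  1.49919497])}
{'time': 0.1, 'qpos': array([ 1.09799076e+00,  2.87128661e-01,  1.57801692e+00, -3.56929664e-05,
        1.27861870e+00, -1.50012700e-01]), 'dq': array([ 1.80231618e-03,  4.41904127e-04, -3.90642320e-03, -5.71800916e-05,
       -5.90612855e-04,  2.04343370e-04]), 'joint_efforts': array([ 1.29260529e-04, -4.07297194e+01, -2.93699294e+01, -1.60328332e-04,
        3.44754095e-03,  6.34180878e-06]), 'eef_pos': array([0.21383595, 0.63960789, 0.23005852]), 'tcp_rot': array([ 1.60691459e-01,  9.87004091e-01, -1.03882374e-03, -3.16430812e-04]), 'contact_force': array([-0.34328284,  0.24668934,  0.6667777 ]), 'wrist_torque': array([0.00344221, 0.00691934, 0.00402829]), 'finger_force': 0.0, 'opening': 0.9978756742219839}
```

View pics/scene0.png

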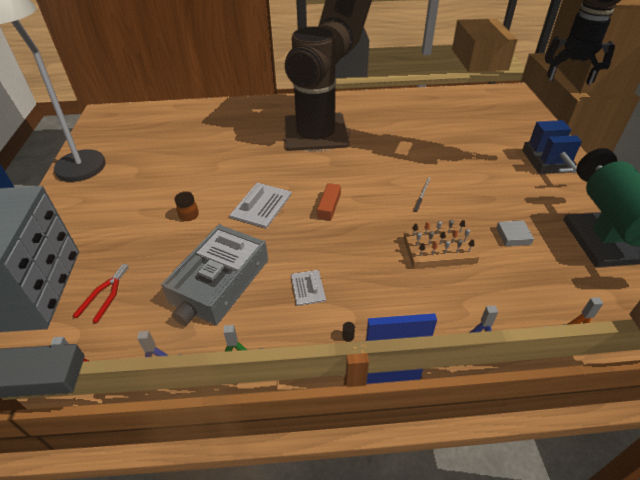

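View pics/top0.png

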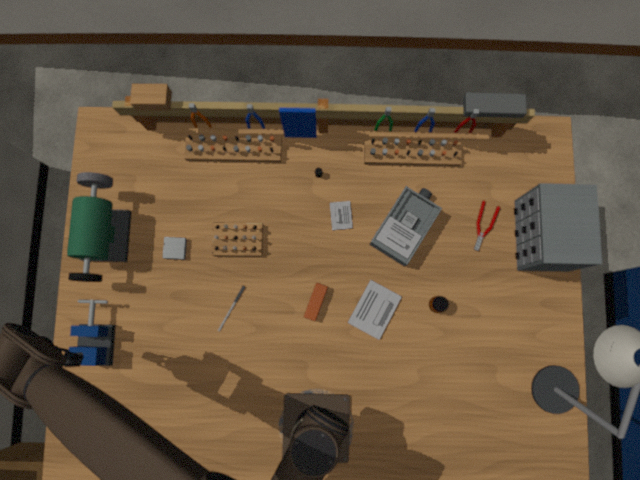

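The filter box is at about (218,275) in scene and (406,226) in top, with its spigot at (185,312) and (425,194). There are three possible lids: the one in the box (top 403,238), a larger loose one (375,309) and a small one (341,215). The one lying in the box's guides behind the tab fits the description. I'll check this in one enlarged crop.

Run:
```python
import cv2,numpy as np
a=cv2.imread("pics/scene0.png")[220:330,155:275]; b=cv2.imread("pics/top0.png")[180:270,360:450]
a=cv2.resize(a,(440,403),interpolation=cv2.INTER_CUBIC) # 3.667
b=cv2.resize(b,(360,360),interpolation=cv2.INTER_CUBIC) # 4
o=np.zeros((403,800,3),np.uint8); o[:,:440]=a; o[:360,440:]=b
cv2.imwrite("pics/crop0.png",o)
```

```text
(no output)
```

View pics/crop0.png

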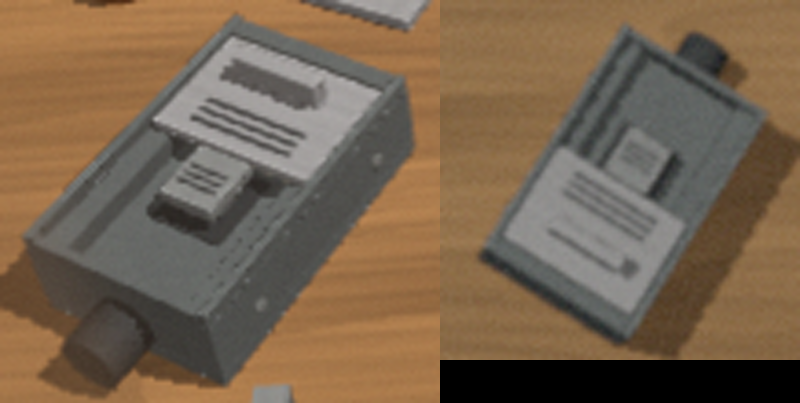

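The crop shows the 80x110 lid seated in the box. In the scene half, the tab is at about (205,178) and the lid's edge corners are at (300,183) and (152,122). I'll fit the box pose with both views and leave height free as a check.

```bash
cat > fit.py <<'E'
import numpy as np,cv2
from scipy.optimize import least_squares
from plant import ctrl
P=np.array
S=[((210,320),(100,63,66)),((25,240),(100,-63,66)),((237,15),(-100,-63,63)),((405,78),(-100,63,63)),
((300,183),(-5,55,63)),((152,122),(-5,-55,63)),((232,38),(-85,-55,63)),((384,88),(-85,55,63)),
((163,187),(37,-18,62)),((212,205),(37,18,62)),((251,160),(-3,18,62)),((200,145),(-3,-18,62))]
T=[((627,27),(100,63,66)),((765,113),(100,-63,66)),((565,148),(-5,55,63)),((685,222),(-5,-55,63)),((632,313),(-85,-55,63)),
((497,237),(-85,55,63)),((632,125),(37,18,62)),((672,148),(37,-18,62))]
obs={"scene":(P([(155+u/3.6667,220+v/3.6667) for (u,v),_ in S]),P([p for _,p in S])/1e3),
"top":(P([(360+(u-440)/4,180+v/4) for (u,v),_ in T]),P([p for _,p in T])/1e3)}
def w(q,p):
    c,s=np.cos(q[2]),np.sin(q[2]); return p@P([[c,-s,0],[s,c,0],[0,0,1]]).T+P([q[0],q[1],q[3]])
def res(q,names=("scene","top")):
    r=[]
    for n in names:
        m=ctrl.camera_model(n); uv,p=obs[n]
        r.append(cv2.projectPoints(w(q,p),m["rvec"],m["tvec"],m["intrinsics"],m["D"])[0][:,0]-uv)
    return np.concatenate(r).ravel()
if __name__=="__main__":
    for names in (("scene","top"),("scene",),("top",)):
        f=least_squares(res,[.6,-.2,-.6,0],args=(names,),loss="soft_l1")
        print(names,f.x.round(4),np.abs(res(f.x,names)).reshape(-1,2).round(1).tolist())
        q=f.x
        if len(names)==2:
            for nm,p in dict(tab=(17,0,62),rib=(-60,0,83),stop=(94,0,63)).items(): print(nm,w(q,P([p])/1e3).round(4),np.hypot(*w(q,P([p])/1e3)[0,:2]))
E
python3 fit.py
```

```text
('scene', 'top') [ 0.5925 -0.2529 -0.5375 -0.0029] [[0.5, 0.8], [0.7, 1.0], [0.6, 0.6], [0.2, 0.1], [1.9, 0.6], [0.0, 0.5], [0.2, 0.6], [0.7, 0.7], [1.1, 0.9], [0.4, 1.7], [0.2, 0.9], [0.3, 0.4], [1.8, 0.9], [0.2, 0.5], [2.1, 0.4], [0.1, 0.6], [0.6, 0.7], [1.0, 0.0], [0.9, 0.2], [0.5, 0.8]]
tab [[ 0.6071 -0.2616  0.0591]] 0.6610794977986183
rib [[ 0.541  -0.2222  0.0801]] 0.5848220626112056
stop [[ 0.6733 -0.301   0.0601]] 0.7374912608990848
('scene',) [ 0.592  -0.2526 -0.5341 -0.0035] [[0.0, 0.8], [0.3, 0.9], [0.6, 0.6], [0.3, 0.0], [2.2, 0.7], [0.2, 0.5], [0.2, 0.6], [0.6, 0.6], [0.8, 0.9], [0.1, 1.7], [0.5, 0.9], [0.5, 0.4]]
('top',) [ 0.5984 -0.2594 -0.5447 -0.0308] [[0.7, 0.3], [0.4, 0.0], [1.0, 0.4], [0.3, 0.3], [0.2, 0.1], [2.1, 0.6], [0.1, 0.3], [0.1, 0.9]]
```

arm_command --steps '[0,0,0,0,0.7,0,0,0,0,0.75,0,0,0,0,0.7,0,-0.5,-0.36,0,0,0,-1,-0.72,0,0,0,-1,-0.72,0,0,0,-1,-0.72,0,0,0,-1,-0.72,0,0]' --squeeze 20

```text
time: 0.77
eef_pos: [0.2692, 0.5114, 0.2305]
tcp_rot: [0.265, 0.964, -0.001, -0.0]
contact_force: [0.9, -0.7, 0.6]
opening: -0.001
finger_force: 0.0
```

arm_command --steps '[0,-1,-0.72,0,0,0,-1,-0.72,0,0,0,-1,-0.72,0,0,0,-1,-0.72,0,0,0,-1,-0.72,0,0,0,-1,-0.72,0,0,0,-1,-0.72,0,0,0,-1,-0.72,0,0]'

```text
time: 1.43
eef_pos: [0.3672, 0.2853, 0.2309]
tcp_rot: [0.266, 0.964, -0.0, -0.0]
contact_force: [1.1, -0.8, -0.8]
opening: 0.002
finger_force: 0.0
```

arm_command --steps '[0,-1,-0.72,0,0,0,-1,-0.72,0,0,0,-1,-0.72,0,0,0,-1,-0.72,0,0,0,-1,-0.72,0,0,0,-1,-0.72,0,0,0,-1,-0.72,0,0,0,-1,-0.72,0,0]'

```text
time: 2.1
eef_pos: [0.4652, 0.0592, 0.2309]
tcp_rot: [0.266, 0.964, -0.0, -0.0]
contact_force: [1.1, 1.2, 0.1]
opening: 0.001
finger_force: 0.0
```

arm_command --steps '[0,-1,-0.72,0,0,0,-1,-0.72,0,0,0,-1,-0.72,0,0,0,-1,-0.72,0,0,0,-1,-0.72,0,0,0,-1,-0.72,0,0,0,-1,-0.72,0,0,0,0,0,0,0]'

```text
time: 2.77
eef_pos: [0.5521, -0.1416, 0.2308]
tcp_rot: [0.268, 0.964, -0.001, 0.0]
contact_force: [-0.7, 0.5, 0.7]
opening: 0.005
finger_force: 0.0
```

```bash
cat > rel.py <<'E'
import numpy as np
from scipy.spatial.transform import Rotation as R
from plant import ctrl
s=ctrl.get_state(); q=[.5925,-.2529,-.5375]
M=R.from_quat(s["tcp_rot"]).as_matrix()
B=R.from_euler("z",q[2]).as_matrix()
print("t",s["time"],"tcp box mm",((s["eef_pos"]-[q[0],q[1],0])@B*1e3).round(1),"F box",(s["contact_force"]@B).round(1),"open",s["opening"])
print("tool axes in box\n",(B.T@M).round(3))
for n,p in dict(tab=(17,0,90),rib=(-87,0,90)).items():
    d=(B@np.array(p)/1e3+[q[0],q[1],0]-s["eef_pos"])@M/.025; print(n,"steps",d.round(2))
E
python3 rel.py
```

```text
t 2.7667 tcp box mm [-91.7  74.9 230.8] F box [-0.8  0.1  0.7] open 0.004660656816290114
tool axes in box
 [[-1.     0.004  0.001]
 [ 0.004  1.    -0.001]
 [-0.001 -0.001 -1.   ]]
tab steps [-4.35 -2.97  5.64]
rib steps [-0.19 -2.99  5.64]
```

arm_command --steps '[0,-0.9,-0.6,0.5,0,0,-0.9,-0.6,0.8,0,0,-0.9,-0.6,0.8,0,0,-0.9,-0.6,0.8,0,0,-0.75,-0.57,0.8,0,0,0,0,0.9,0,0,0,0,0.9,0,0,0,0,0.14,0]'

```text
time: 3.43
eef_pos: [0.6031, -0.2548, 0.0844]
tcp_rot: [0.266, 0.964, 0.001, -0.005]
contact_force: [0.2, 0.3, -0.0]
opening: -0.001
finger_force: 0.0
```

arm_command --steps '[0,0,0,0,0,0,0,0,0,0]'

```text
time: 3.6
eef_pos: [0.6065, -0.2563, 0.0909]
tcp_rot: [0.265, 0.964, -0.0, 0.0]
contact_force: [-0.2, 0.7, 0.3]
opening: -0.004
finger_force: 0.0
```

```bash
python3 rel.py
cat > look.py <<'E'
import cv2,numpy as np,sys
from plant import ctrl
o=np.zeros((400,800,3),np.uint8)
for i,(n,u,v) in enumerate((("scene",160,215),("top",350,165))):
    im=ctrl.read_camera(n)[v:v+120,u:u+120,::-1]; o[:,400*i:400*i+400]=cv2.resize(im,(400,400),interpolation=cv2.INTER_CUBIC)
cv2.imwrite(sys.argv[1],o)
E
python3 look.py pics/above.png
```

```text
t 3.6 tcp box mm [13.8  4.3 90.9] F box [-0.6  0.5  0.3] open -0.00393749950451379
tool axes in box
 [[-1. -0.  0.]
 [-0.  1.  0.]
 [-0.  0. -1.]]
tab steps [-0.13 -0.17  0.04]
rib steps [ 4.03 -0.17  0.04]
```

View pics/above.png

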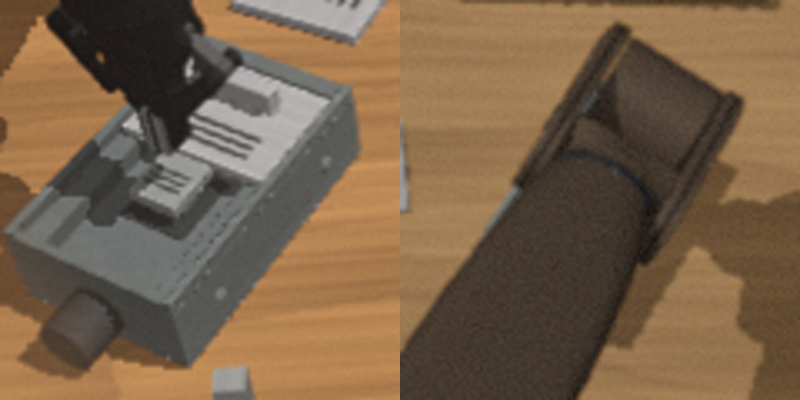

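The fingertips hang centred over the tab (tips at about (165,152) in the crop, tab at (172,185)), clear of the lid. Now I'll press.

arm_command --steps '[0,-0.22,-0.17,0.3,0,0,0,0,0.4,0,0,0,0,0.3,0,0,0,0,0,0,0,0,0,0.2,0,0,0,0,0.1,0,0,0,0,0,0]'

```text
time: 4.28
eef_pos: [0.6087, -0.263, 0.0574]
tcp_rot: [0.266, 0.964, 0.0, -0.0]
contact_force: [-0.4, -0.0, 0.1]
opening: -0.0
finger_force: 0.0
```

```bash
python3 rel.py
```

```text
t 4.2833 tcp box mm [19.1 -0.4 57.4] F box [-0.4 -0.2  0.1] open -0.0003401601540525588
tool axes in box
 [[-1.  0. -0.]
 [ 0.  1. -0.]
 [ 0. -0. -1.]]
tab steps [ 0.09  0.01 -1.3 ]
rib steps [ 4.25  0.01 -1.3 ]
```

arm_command --steps '[0,0,0,0.1,0,0,0,0,0.1,0,0,0,0,0.1,0]'

```text
time: 4.53
eef_pos: [0.6092, -0.2632, 0.0508]
tcp_rot: [0.266, 0.964, -0.0, 0.0]
contact_force: [-2.3, 0.2, 3.8]
opening: -0.003
finger_force: 1.9
```

arm_command --steps '[0,0,0,0.04,0,0,0,0,0,0]'

```text
time: 4.7
eef_pos: [0.6092, -0.2632, 0.0501]
tcp_rot: [0.266, 0.964, -0.0, 0.0]
contact_force: [-3.1, 2.1, 4.9]
opening: -0.0
finger_force: 2.8
```

arm_command --steps '[0,0,0,0.06,0,0,0,0,0,0,0,0,0,0,0]'

```text
time: 4.95
eef_pos: [0.6093, -0.2633, 0.05]
tcp_rot: [0.266, 0.964, -0.0, 0.0]
contact_force: [-4.1, 2.9, 11.5]
opening: 0.001
finger_force: 5.4
```

arm_command --steps '[0,0,0,0.06,0,0,0,0,0,0,0,0,0,0,0]'

```text
time: 5.2
eef_pos: [0.6094, -0.2633, 0.0499]
tcp_rot: [0.265, 0.964, -0.0, -0.0]
contact_force: [-7.0, 3.0, 15.3]
opening: -0.001
finger_force: 8.1
```

The tab is on its stop (z = 50.0 mm, force rising to 15 N). I'll lift and move behind the rib.

arm_command --steps '[0,0,0,-0.6,0,0,0,0,-0.8,0,0,0,0,-0.8,0,0,0.6,0,0,0,0,0.9,0,0,0,0,0.9,0,0,0,0,0.9,0,0,0,0,0.9,0,0,0]'

```text
time: 5.87
eef_pos: [0.518, -0.2089, 0.1011]
tcp_rot: [0.266, 0.964, -0.0, 0.001]
contact_force: [0.5, -0.2, 0.2]
opening: 0.001
finger_force: 0.0
```

arm_command --steps '[0,0.2,0,0,0,0,0,0,0,0,0,0,0,0,0]'

```text
time: 6.12
eef_pos: [0.5153, -0.2073, 0.1018]
tcp_rot: [0.266, 0.964, -0.0, 0.001]
contact_force: [0.6, 0.5, -0.1]
opening: 0.003
finger_force: 0.0
```

```bash
python3 rel.py; python3 look.py pics/behind.png
```

```text
t 6.1167 tcp box mm [-89.6  -0.4 101.8] F box [ 0.3  0.7 -0.1] open 0.0030794272535269716
tool axes in box
 [[-1.     0.     0.002]
 [ 0.     1.    -0.   ]
 [-0.002 -0.    -1.   ]]
tab steps [-4.26  0.02  0.48]
rib steps [-0.1   0.02  0.47]
```

View pics/behind.png

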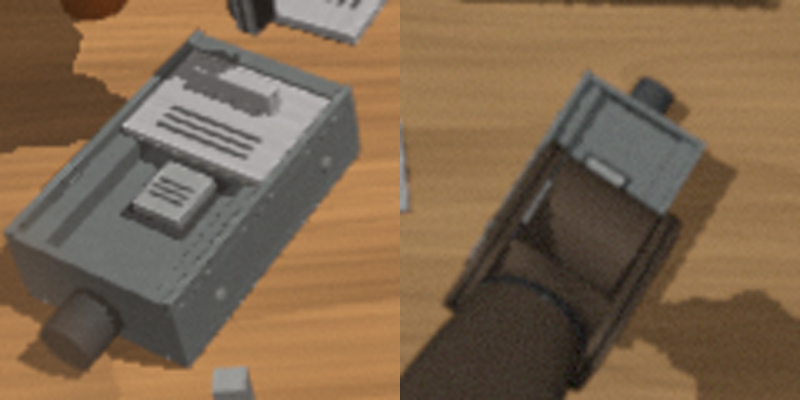

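Run:
```python
import numpy as np,cv2
from plant import ctrl
from fit import w
m=ctrl.camera_model("scene")
for q in ([.5925,-.2529,-.5375,0],):
    p=np.array([(-90,0,102),(-60,0,83),(17,0,50),(17,0,62)])/1e3
    uv=cv2.projectPoints(w(q,p),m["rvec"],m["tvec"],m["intrinsics"],m["D"])[0][:,0]
    print(((uv-[160,215])*400/120).round(0))
```

```text
[[256.  23.]
 [234.  73.]
 [173. 187.]
 [170. 174.]]
```

The tips appear at (250,15) in the crop, where the projection puts them (256,23). The tab top is now at (172,193), matching the lowered position, and the lid is still on its seat. Now I'll go down behind the rib and push.

arm_command --steps '[0,0,0,0.5,0,0,0,0,0.5,0,0,0,0,0.22,0,0,0,0,0,0,0,-0.2,0,0,0,0,-0.2,0,0,0,0,-0.2,0,0,0,0,-0.2,0,0,0]'

```text
time: 6.88
eef_pos: [0.5319, -0.2172, 0.0713]
tcp_rot: [0.266, 0.964, 0.0, -0.001]
contact_force: [-2.6, 1.5, 2.3]
opening: 0.003
finger_force: 1.7
```

```bash
python3 rel.py
```

```text
t 6.8833 tcp box mm [-70.3  -0.3  71.3] F box [-3.  -0.   2.3] open 0.0032650407190994092
tool axes in box
 [[-1.     0.    -0.001]
 [ 0.     1.    -0.   ]
 [ 0.001 -0.    -1.   ]]
tab steps [-3.49  0.01 -0.75]
rib steps [ 0.67  0.01 -0.75]
```

Contact at about x = -72 with 3 N, as expected. I'll keep pushing in small rows.

arm_command --steps '[0,-0.25,0,0,0,0,-0.25,0,0,0,0,-0.25,0,0,0,0,-0.25,0,0,0]'

```text
time: 7.22
eef_pos: [0.5536, -0.2301, 0.0711]
tcp_rot: [0.266, 0.964, 0.0, -0.0]
contact_force: [-3.2, 2.1, 3.4]
opening: -0.001
finger_force: 1.8
```

arm_command --steps '[0,-0.25,0,0,0,0,-0.25,0,0,0,0,-0.25,0,0,0,0,-0.25,0,0,0,0,-0.25,0,0,0,0,-0.25,0,0,0]'

```text
time: 7.72
eef_pos: [0.5858, -0.2493, 0.0709]
tcp_rot: [0.266, 0.964, 0.0, -0.0]
contact_force: [-2.7, 2.0, 4.3]
opening: -0.006
finger_force: 2.1
```

```bash
python3 rel.py;  python3 look.py pics/push.png
```

```text
t 7.7167 tcp box mm [-7.6 -0.4 70.9] F box [-3.3  0.3  4.3] open -0.0056960895053745735
tool axes in box
 [[-1.  0. -0.]
 [ 0.  1.  0.]
 [ 0.  0. -1.]]
tab steps [-0.98  0.01 -0.77]
rib steps [ 3.18  0.01 -0.77]
```

View pics/push.png

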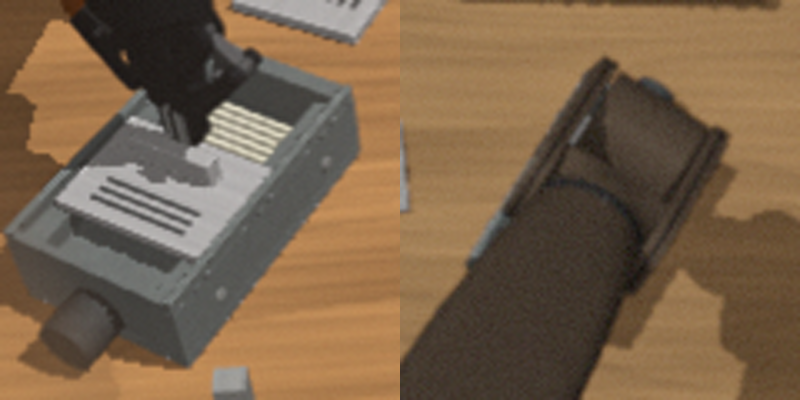

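The lid is flat in its guides, its front edge at (65,195)–(210,255) in the left crop, with the filter showing behind. About 12 mm remain.

arm_command --steps '[0,-0.2,0,0,0,0,-0.2,0,0,0,0,-0.13,0,0,0,0,0,0,0,0,0,0,0,0,0]'

```text
time: 8.23
eef_pos: [0.5973, -0.2562, 0.0708]
tcp_rot: [0.266, 0.964, -0.0, 0.001]
contact_force: [-0.6, -0.4, -0.2]
opening: 0.001
finger_force: 0.0
```

arm_command --steps '[0,0.2,0,0,0,0,0.5,0,0,0,0,0.3,0,-0.5,0,0,0,0,-0.9,0,0,0.9,0,-0.9,0,0,1,0,-0.9,0,0,1,0,-0.9,0,0,1,0,-0.9,0]'

```text
time: 8.9
eef_pos: [0.4903, -0.1923, 0.1967]
tcp_rot: [0.266, 0.964, -0.0, 0.0]
contact_force: [0.1, 0.4, 0.3]
opening: -0.001
finger_force: 0.0
```

arm_command --steps '[0,1,0,-0.5,0,0,1,0,0,0,0,1,0,0,0,0,0,0,0,0,0,0,0,0,0,0,0,0,0,0]'

```text
time: 9.4
eef_pos: [0.4274, -0.1549, 0.2087]
tcp_rot: [0.266, 0.964, -0.0, 0.001]
contact_force: [0.7, -0.8, 0.2]
opening: -0.001
finger_force: 0.0
```

```bash
python3 rel.py;  python3 look.py pics/end.png
```

```text
t 9.4 tcp box mm [-192.    -0.3  208.7] F box [ 1.  -0.3  0.2] open -0.0005619154679556228
tool axes in box
 [[-1.     0.     0.002]
 [ 0.     1.    -0.   ]
 [-0.002 -0.    -1.   ]]
tab steps [-8.35  0.02  4.76]
rib steps [-4.19  0.02  4.76]
```

View pics/end.png

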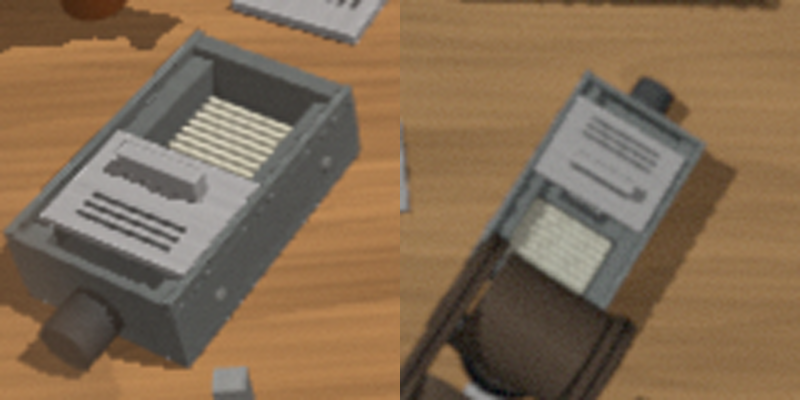

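The left crop shows the lid flat near the stop, with corners at (40,222), (185,277), (120,130) and (260,185). In the right crop the filter is fully visible. I'll check the lid's x numerically.

Run:
```python
import numpy as np,fit
from scipy.optimize import least_squares
c=np.array([(40,-55,63),(40,55,63),(-40,-55,63),(-40,55,63)])/1e3
fit.obs={"scene":(np.array([(40,222),(185,277),(120,130),(260,185)])*.3+[160,215],c),
"top":(np.array([(692-400,150),(583-400,95),(640-400,232),(540-400,172)])*.3+[350,165],c)}
f=least_squares(fit.res,[.62,-.27,-.53,0]); d=f.x-[.5925,-.2529,-.5375,0]
a=-.5375; print(f.x,"lid x",d[0]*np.cos(a)+d[1]*np.sin(a),"y",-d[0]*np.sin(a)+d[1]*np.cos(a),np.abs(f.fun).max())
```

```text
[ 0.62676889 -0.2736022  -0.51781396 -0.00352305] lid x 0.04003599567151036 y -0.00023767692499089554 2.069825544697551
```

```bash
python3 -c "
from plant import ctrl
print(ctrl.sign_off())"
```

```text
the job is handed in; nothing more can be done
None
```

I pressed the tab down onto its stop and pushed the lid along its guides to about x = +38 mm in the box's frame, past the +24 mm needed. It lies flat with the filter uncovered, the hand is clear, and I handed the job in at about 9.5 s; no verdict was returned.

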